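# Pull the filter cassette and show it against the light

### The job

Open the cover flap of the white bench filter unit all the way, so that it stands open by itself, then take the filter cassette hidden beneath it by its black tab and draw it straight up out of its slot. Carry it to the upright light panel and hold it up in front of the lit face to check it for clogging: upright, square to the panel, centred on the viewing point about 9 cm in front of the face, touching neither panel nor table. Finish while still holding it there, with the flap left open, and leave the two brown bottles and the beaker that stand between unit and panel where they are.

Things in the scene. Friction and masses are not known exactly. Their poses are not given: they have to be found in the camera images.
- unit: White bench-top fume-filter unit, fixed. Origin on the table under the middle of the filter slot; x points from the flap's free edge to its hinge (away from the robot within 0.3 rad), y along the slot, z up. Housing: x -65 to +150 mm, y -90 to +90, 140 mm high; a grey duct stub goes on to x +185. It may stand left or right, the light panel on the other side.
- slot (a point): Middle of the slot's mouth, at 85 mm height above the unit's origin, on the deck of the well under the flap. The well is open at the top (140 mm): x -50 to +70 mm, y -75 to +75 in the unit's frame. The slot spans x -9 to +9, y -58 to +58 and its floor is 12 mm above the table.
- flap (a joint): Hinge angle of the cover flap in rad: 0 closed (flat), grows as it swings up and back towards the unit's +x, stops at 1.9 (a little past upright). Starts between 0 and 0.15. The hinge is stiff: the flap stays where it is left (about 2 N at the bar moves it).
- flap_hinge (a point): A point on the flap's hinge axis, the middle of it: 73 mm in x from the unit's origin, at 143.5 mm height. The axis runs along the unit's y.
- flap_bar (a point): Middle of the round steel bar handle on the flap: 10 mm thick, along the unit's y, 70 mm between its end legs; its axis is 34 mm above the flap's mid plane and 130 mm from the hinge axis along the flap. Closed, it is at (-57, 0, 177.5) mm in the unit's frame. The flap is a 5 mm plate, 170 mm wide, reaching 142 mm from the hinge. A vertical gripper can hold the bar while it turns in the pads.
- filter: Loose filter cassette, 0.11 to 0.22 kg, standing upright in the slot, hidden by the flap. Origin: middle of its lower edge, 12 mm above the table at the start; x is its thickness, y its width, z up. Aluminium-framed pleated plate 14 x 110 x 75 mm (z 0 to 75); on its top edge a black grip tab 12 mm thick (x), 50 mm wide, z 75 to 109. The slot leaves 2 mm either side.
- filter_mid (a point): Centre of the cassette's pleated plate, 37.5 mm above its origin.
- panel: Upright light panel on a black foot, fixed: 200 mm wide (y), 14 mm thick, top at 175 mm height. Its white lit face looks along +x (away from the robot within 0.3 rad). Origin on the table 90 mm in front of the lit face, under the viewing point: the face is at x -90 mm, the back at x -104; the foot spans x -140 to -70, y -60 to +60 mm, 15 mm high.
- view (a point): The viewing point: 120 mm above the panel's origin, 90 mm in front of the lit face. The middle of the cassette's pleated plate belongs here.
- amber_tall: Bystander, origin at the centre of its underside: brown glass bottle with black cap, 38 mm across, 105 mm tall.
- amber_small: Bystander, origin at the centre of its underside: small brown glass bottle with black cap, 30 mm across, 70 mm tall.
- beaker: Bystander, origin at the centre of its underside: empty clear glass beaker, 48 mm across, 60 mm tall.
Mind the look-alikes: they are no part of the job. What is shaped like the panel but purple or yellow is not meant.

How it is judged:
On the way, in this order (a step that is already met when the one before it is completed fails the run):
1. the flap is swung open (at least 1.4 rad) with the filter still in its slot (value of joint flap above 1.4 rad and height (world z) of filter below 0.03 m), for 0.2 s.
2. the filter is in the fingers, drawn out clear above the housing (height (world z) of filter above 0.14 m and contact force between the fingers and filter above 1 N), for 0.2 s.
At the end, for the whole second after the job is handed in: The filter is held still in the fingers, the middle of its plate within 30 mm of the viewing point, upright within 0.2 rad, its broad face parallel to the lit face within 0.2 rad, clear of panel and table; the flap stands open by at least 1.4 rad (distance between filter_mid and view below 0.03 m and angle between the x axis of filter and the x axis of panel, either way round below 0.2 rad and angle between filter's own z axis and vertical below 0.2 rad and linear speed of filter below 0.03 m/s and contact force between the fingers and filter above 1 N and contact force between filter and panel below 0.2 N and height (world z) of filter above 0.04 m and value of joint flap above 1.4 rad); the arm keeps its last pose, push and grip.
It fails at once if the light panel is touched (contact force between any of filter, the arm, the fingers and panel above 1 N).
It fails at once if a brown bottle or the beaker is moved by more than 40 mm (distance of any of amber_tall, amber_small, beaker from where it was at the start of the episode above 0.04 m).
It also fails if it takes over 58 s, if anything falls off the work surface, if the arm or the gripper's body presses on something with over 40 N, if the wrist force passes 120 N, or if a joint passes its speed limit or range.

### The arm

A 6-joint arm with a two-finger parallel gripper is mounted at the origin on the work surface. World frame = base frame: x ahead of the robot, y to its left, z up, the work surface at z = 0. Lengths are in m, angles in rad, forces in N, time in s.
With the tool pointing down it reaches from about 0.325 to 0.775 m from the base axis. Payload 9.3 kg.
Tool frame: the origin (TCP) lies between the finger pads; the fingertips stand 25 mm ahead of it and the grasp point (between the pads) lies 6 mm ahead of it; z points along the fingers, y is the direction in which the jaws open and shut (so a half turn about z gives the same grasp; the last joint's range is limited). The gripper opens to 85 mm and grips with 20 to 120 N. Pads are 22 mm wide; open, the fingers measure 114 mm over their backs; the gripper's body (76 mm by 85 mm) begins 54 mm behind the grasp point. The pads swing forward as they close: fully open they stand 13 mm farther back than shut.
Start: joints at [-1.495, 0.259, 0.021, 1.334, 0, 1.418], TCP at [0.125, -0.536, 0.256] pointing down, gripper open.
Joint ranges: [-3.04, 3.04], [-0.91, 1.82], [-1.04, 1.36], [-1.92, 1.95], [-1.52, 1.45], [-3.14, 3.14]. Speed limits (rad/s): [2.22, 2.22, 2.79, 3.14, 3.14, 3.14].

### API

Orientations are given as a rotation vector (axis times angle).
In Python, from station import arm, optics, hand_in gives the robot as it stands.
- The arm moves only by the tool move_arm, never from a script. Its argument "commands" is text: rows parted by semicolons, each of 6 numbers parted by spaces: the shift along the tool's x, y, z in mm, then the turn, a rotation vector about the tool's x, y, z in rad. A call has 1 to 12 rows; each row is the pose to reach, as a shift and turn from the pose measured when the call began, along the tool's axes at that moment; what a row does not reach only later rows make up. A row lasts 1/12 s, in which the tool goes at most 41.7 mm and 7.16 degrees, less where a joint would pass 70% of its speed; a pose out of reach is approached as far as the arm can. A call with a gripper value outside its range is refused whole. "fingers" is the gripper command: -1 is shut, 1 is fully open, values between are in proportion, set as the call begins (left out, the last holds). The fingers move at their own pace and stop on an object; "newtons" is the grip in N (left out, the last holds). Time passes only in rows, so rows that repeat a pose let the fingers close. It gives the time, the measured TCP pose, the force and the opening at its end, in the units of the state.
- arm.sense(): the state, without advancing time (a new reading comes with each control period).
- optics.camera(name): name is "scene" or "side" or "wrist"; returns (picture, depth): 400x640x3 uint8, red, green, blue; 400x640 float32, m along the optical axis (not along the pixel's ray), 0 where there is no reading.
- optics.get_calibration(name): a dict with "fovy" (degrees; the focal length in pixels is half the picture's height over the tangent of half this angle, whatever the lens; pixels are square), "cx", "cy" (the principal point, pixels), "rvec" (rotation vector, rad) and "tvec" (3), from world to camera coordinates, as OpenCV has them. Camera axes: x right, y down, z forward; pixel columns grow to the right and rows downward; lengths in m; the calibration is good to about 2 mm. A picture is of the moment at which its call begins: read the wrist's pose just before it. get_calibration takes no time and is no camera call; for the wrist camera it gives the pose at the moment of the call.
- hand_in(): hands the job in, once; it reports no verdict.
The state is a dict: "t": time; "joints": joint angles; "qd": joint speeds; "effort": joint torques, N m; "position": TCP position; "orientation": TCP orientation; "wrist_force": force on the tool from outside, world axes, zero at the start; "torque": the same for the moment, N m; "opening": opening from 0.0 (shut) to 1.0 (fully open).
Only numpy, scipy, OpenCV 4.12 (cv2) and the standard library are available. Lean on these libraries where they do the work, as an engineer would, in place of code of your own. Each camera call takes 0.05 s, during which the arm holds its last target. There are 200 camera calls.

## Working session

There is one attempt and no reset: what is moved stays moved. The work goes in short steps, Python scripts to look and compute and a tool call to move; the robot and the scene stay as the last step left them, time stands still between calls to the robot, and variables do not carry over. Pictures are saved under pics/ and viewed, about 8 in all and at most 12, crops included, and the job is handed in when it is done.

Besides the shell and the picture viewer there is one more tool, called by a JSON object that holds its "op" and its "data". move_arm: Moves the arm, as the interface text tells. Its arguments: {"type":"object","properties":{"commands":{"type":"string"},"fingers":{"type":"number"},"newtons":{"type":"number"}},"required":["commands"]}

```bash
mkdir -p pics; ls; cat > h.py <<'E'
import numpy as np, cv2
from scipy.spatial.transform import Rotation as R
from station import arm, optics
def cal(n):
    c=optics.get_calibration(n); f=200/np.tan(np.radians(c["fovy"])/2)
    return f,c["cx"],c["cy"],R.from_rotvec(c["rvec"]).as_matrix(),np.array(c["tvec"])
def cloud(d,c):
    f,cx,cy,M,t=c; v,u=np.mgrid[:400,:640]
    P=np.stack([(u-cx)*d/f,(v-cy)*d/f,d],-1)
    return (P-t)@M
def shoot(n):
    c=cal(n); p,d=optics.camera(n); return p,d,c,cloud(d,c)
def save(n,p): cv2.imwrite("pics/%s.png"%n,p[:,:,::-1])
E
python3 - <<'E'
from h import *
print(arm.sense())
a=[]
for n in("scene","side"):
    p,d,c,P=shoot(n); np.savez(n,p=p,d=d,P=P); a.append(p); print(n,c,(d>0).mean())
save("a",cv2.resize(np.vstack(a),(750,938))[:600] if 0 else a[0]); save("b",a[1])
E
```

```text
pics
{'t': 0.0, 'joints': array([-1.49461826e+00,  2.59149151e-01,  2.07447596e-02,  1.33369148e+00,
        4.46753244e-06,  1.41817497e+00]), 'qd': array([-0.00057628, -0.00101113, -0.00052085, -0.00099222,  0.00166616,
        0.00081079]), 'effort': array([-7.97551934e-05, -5.55637121e+01,  3.44533181e+01,  1.37209773e-02,
       -1.99897231e-04,  1.97481643e-05]), 'position': array([ 0.12471002, -0.53541099,  0.25568284]), 'orientation': array([-3.11976765e+00, -3.58465672e-01, -8.49810099e-05]), 'wrist_force': array([-0.17075527,  0.08622856,  0.87537025]), 'torque': array([-0.00341882, -0.00803929, -0.02065035]), 'opening': 0.9983352303539446}
scene (np.float64(451.5247626958772), 315.08248857754563, 204.88030185718813, array([[ 0.95133053,  0.30782191, -0.01469314],
       [ 0.21120553, -0.68597169, -0.69630098],
       [-0.22441577,  0.65930912, -0.71759951]]), array([-0.48232137, -0.01026403,  1.16974623])) 0.99619140625
side (np.float64(398.78994007555934), 317.45057372604145, 192.0062975648273, array([[ 0.95477995, -0.29730539, -0.00218171],
       [-0.21789512, -0.69472803, -0.68547405],
       [ 0.20227943,  0.65495227, -0.72809379]]), array([-0.47505005,  0.19120367,  0.74022838])) 0.99609765625
```

View pics/a.png

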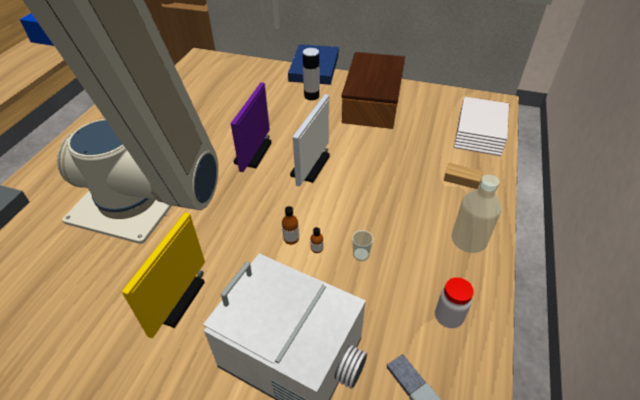

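View pics/b.png

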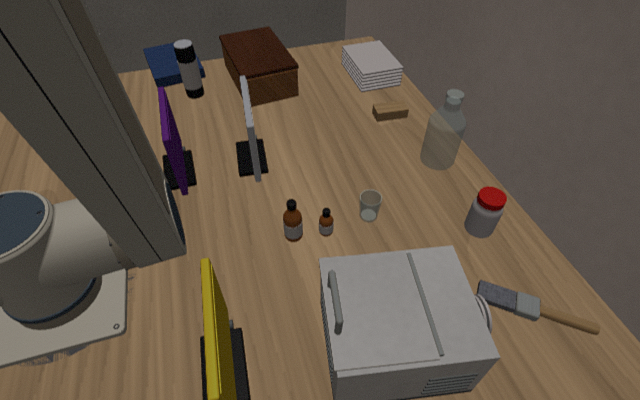

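Scene view: the white unit is at about (285,325) with its bar at (237,283). Bottles are at (290,225) and (317,240), the beaker at (362,245). Panel-shaped candidates are purple (252,127), yellow (165,275) and white (312,140). The white one fits "white lit face".

```bash
cat > m.py <<'E'
from h import *
def rect(Q):
    r=cv2.minAreaRect((Q*1000).astype(np.float32)); return np.round(cv2.boxPoints(r)),r
for n,ub,pb in(("scene",(205,255,370,400),(290,95,332,186)),("side",(315,240,505,400),(238,75,270,182))):
    z=np.load(n+".npz"); p,P=z["p"].astype(int),z["P"]
    def box(b):
        m=np.zeros((400,640),bool); m[b[1]:b[3],b[0]:b[2]]=1; return m
    white=(p.max(2)-p.min(2)<30)&(p.max(2)>90)
    X=P[box(ub)&(P[...,2]>.130)&(P[...,2]<.156)&white]; print(n,"unit top",len(X),np.median(X[:,2]),*rect(X[:,:2]))
    B=P[box(ub)&(P[...,2]>.170)&(P[...,2]<.2)]; print("bar",len(B),B.mean(0),B[:,2].max(),*rect(B[:,:2]))
    W=P[box(pb)&(P[...,2]>.03)&(P[...,2]<.2)&white]; print("panel",len(W),W[:,2].max(),*rect(W[:,:2]))
    l=cv2.fitLine(W[:,:2].astype(np.float32),cv2.DIST_HUBER,0,.01,.01).ravel();print(l)
    for nm,b in zip(("tall","small","beak"),((279,205,301,245),(308,227,326,254),(350,230,374,262)) if n=="scene" else ((281,198,304,242),(317,206,336,237),(356,188,384,223))):
        o=P[box(b)&(P[...,2]>.015)&(P[...,2]<.12)]; print(nm,o.mean(0).round(3),o.min(0).round(3),o.max(0).round(3))
    # flap tilt: plane heights along unit
    np.savez(n+"_u",X=X)
E
python3 m.py
```

```text
scene unit top 12466 0.14705748993305573 [[ 418. -334.]
 [ 633. -373.]
 [ 666. -195.]
 [ 451. -156.]] ((541.900634765625, -264.63140869140625), (181.06591796875, 218.7198486328125), 79.5730972290039)
bar 283 [ 0.44773023 -0.25056269  0.18479597] 0.18991362925834804 [[ 435. -286.]
 [ 445. -287.]
 [ 459. -211.]
 [ 450. -209.]] ((447.2257080078125, -248.20623779296875), (77.92068481445312, 9.735454559326172), 79.55533599853516)
panel 1817 0.18036041742025827 [[398. 162.]
 [415. 160.]
 [436. 359.]
 [418. 361.]] ((416.8845520019531, 260.3139343261719), (199.9146728515625, 17.630197525024414), 84.16871643066406)
[0.10236417 0.994747   0.4192731  0.22574905]
tall [ 0.451 -0.006  0.062] [ 0.43  -0.017  0.015] [0.466 0.014 0.11 ]
small [ 0.516 -0.014  0.045] [ 0.5   -0.023  0.015] [0.529 0.004 0.073]
beak [0.615 0.007 0.043] [ 0.592 -0.018  0.015] [0.638 0.032 0.065]
side unit top 17293 0.14746214357364162 [[ 416. -333.]
 [ 632. -373.]
 [ 666. -195.]
 [ 450. -155.]] ((541.0528564453125, -264.14404296875), (181.22210693359375, 219.61802673339844), 79.3951416015625)
bar 434 [ 0.44435743 -0.25219665  0.18526392] 0.18913858523929358 [[ 433. -285.]
 [ 443. -287.]
 [ 458. -210.]
 [ 448. -208.]] ((445.59307861328125, -247.8421173095703), (78.3067855834961, 10.01424789428711), 79.1911849975586)
panel 377 0.17763275782931387 [[398. 165.]
 [415. 163.]
 [448. 488.]
 [432. 490.]] ((423.18408203125, 326.1955261230469), (326.72552490234375, 16.326379776000977), 84.14302825927734)
[0.10728872 0.9942279  0.4159399  0.2587607 ]
tall [ 0.444 -0.007  0.062] [ 0.426 -0.018  0.015] [0.465 0.013 0.108]
small [ 0.511 -0.014  0.044] [ 0.498 -0.023  0.016] [0.527 0.    0.072]
beak [0.614 0.005 0.043] [ 0.591 -0.018  0.015] [0.639 0.031 0.064]
```

```bash
python3 - <<'E'
from h import *
a=np.load("scene.npz")["p"]
save("c",np.hstack([cv2.resize(a[85:190,225:345],(480,420),interpolation=2),cv2.resize(a[255:360,200:280],(320,420),interpolation=2)]))
E
```

```text
(no output)
```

View pics/c.png

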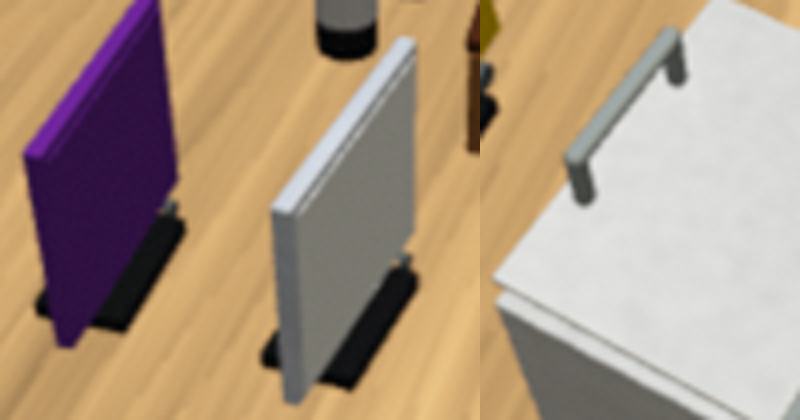

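The crop confirms the white panel, with its foot showing in front of the visible face; purple and yellow are decoys. The fit gives unit origin about (502,-257) mm with yaw -0.183. The panel's yaw is -0.102 and the viewing point is about (514,250) mm.

```bash
cat >> h.py <<'E'
def go(x,y,z,yaw,end="\n"):
    "tool-frame shift (mm), turn for TCP target (mm, deg yaw of tool x), tool down"
    s=arm.sense(); R0=R.from_rotvec(s["orientation"])
    T=R.from_matrix(np.column_stack([[np.cos(yaw),np.sin(yaw),0],[np.sin(yaw),-np.cos(yaw),0],[0,0,-1]]))
    sh=R0.inv().apply(np.array([x,y,z])-s["position"]*1000); w=(R0.inv()*T).as_rotvec()
    print(sh.round(1),w.round(3),end=end)
O=np.array([502,-257.]); yu=-.183; ux=np.array([np.cos(yu),np.sin(yu)]); yp=-.102; V=np.array([514,250.3])
E
python3 - <<'E'
from h import *
go(446.3,-247.5,247,yu+np.pi/2)
E
```

```text
[ 378.5 -207.5    9. ] [-1.000e-03 -1.000e-03 -1.159e+00]
```

{"op": "move_arm", "data": {"commands": "32 -17 1 0 0 -0.1; 63 -35 2 0 0 -0.2; 95 -52 2 0 0 -0.3; 126 -69 3 0 0 -0.4; 158 -86 4 0 0 -0.5; 189 -104 5 0 0 -0.6; 221 -121 5 0 0 -0.7; 252 -138 6 0 0 -0.8; 284 -156 7 0 0 -0.9; 315 -173 7 0 0 -1.0; 347 -190 8 0 0 -1.08; 378 -207 9 0 0 -1.16", "fingers": 0.2}}

```text
t: 1.1
position: [0.447, -0.2465, 0.2469]
orientation: [-2.409, -2.015, -0.001]
wrist_force: [0.3, -1.1, 0.6]
opening: 0.599
```

```bash
python3 - <<'E'
from h import *
go(446.3,-247.5,192,yu+np.pi/2)
s=arm.sense();print(s["t"],s["position"],s["opening"])
p,d,c,P=shoot("wrist"); save("w1",p)
m=(P[...,2]>.165)&(P[...,2]<.2); print(cv2.minAreaRect((P[m][:,:2]*1000).astype(np.float32)), np.percentile(P[m][:,2],[5,50,95]))
E
```

```text
[-1.1 -0.5 54.9] [-0.    -0.001  0.005]
1.1 [ 0.44698718 -0.24654378  0.24689754] 0.5989807523970222
((361.80792236328125, -229.7296142578125), (196.3374786376953, 185.94114685058594), 85.85565948486328) [0.16639395 0.17458661 0.18653463]
```

View pics/w1.png

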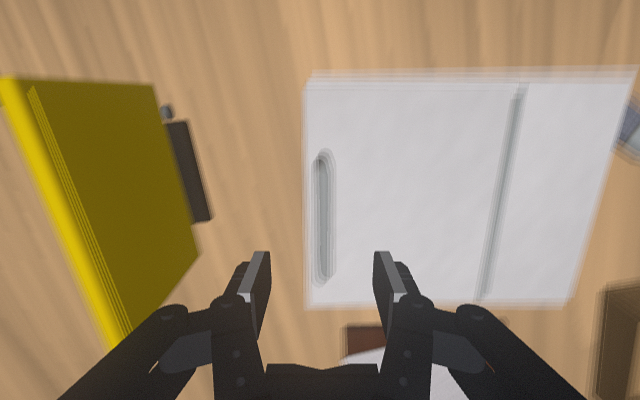

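The wrist view, slightly blurred by motion, shows the bar at (322,215), centred between the jaws (255..388). I'll descend and grip.

{"op": "move_arm", "data": {"commands": "-0.5 0 18 0 0 0; -1 0 36 0 0 0; -1 0 55 0 0 0; -1 0 55 0 0 0"}}

```text
t: 1.48
position: [0.4489, -0.2427, 0.1882]
orientation: [-2.395, -2.022, -0.003]
wrist_force: [-0.9, 0.5, -0.7]
opening: 0.601
```

{"op": "move_arm", "data": {"commands": "0 0 0 0 0 0; 0 0 0 0 0 0; 0 0 0 0 0 0; 0 0 0 0 0 0; 0 0 0 0 0 0; 0 0 0 0 0 0; 0 0 0 0 0 0", "fingers": -1, "newtons": 25}}

```text
t: 2.07
position: [0.4461, -0.2424, 0.1886]
orientation: [-2.394, -2.018, 0.004]
wrist_force: [-15.5, 0.6, 4.7]
opening: 0.103
```

```bash
python3 - <<'E'
from h import *
s=arm.sense();print(s["t"],s["position"],s["opening"],s["wrist_force"])
H=O+73*ux; g=s["position"]*1000
f0=.05
b=lambda f:np.array([-130*np.cos(f)+34*np.sin(f),130*np.sin(f)+34*np.cos(f)])
print("expected bar",O+ux*(73+b(f0)[0]),143.5+b(f0)[1]+6, "yawed xoff",(g[:2]-H)@ux,b(f0))
R0=R.from_rotvec(s["orientation"])
for f in np.linspace(f0,1.8,31)[1:]:
    q=b(f)-b(f0); print(np.round(f,2),R0.inv().apply([*(ux*q[0]),q[1]]).round(0))
E
```

```text
2.0667 [ 0.44609177 -0.24244977  0.18858733] 0.10254237357940094 [-15.48530918   0.56093779   4.66674287]
expected bar [ 447.78244648 -246.96592647] 189.95480085861703 yawed xoff -130.6225366668334 [-128.1382421    40.45480086]
0.11 [ 0.  3. -7.]
0.17 [  0.   5. -15.]
0.22 [ -0.   9. -22.]
0.28 [ -0.  13. -29.]
0.34 [ -0.  17. -35.]
0.4 [ -0.  21. -42.]
0.46 [ -0.  26. -48.]
0.52 [ -0.  31. -54.]
0.58 [ -0.  37. -59.]
0.63 [ -0.  43. -64.]
0.69 [ -0.  49. -69.]
0.75 [ -0.  55. -74.]
0.81 [ -0.  62. -78.]
0.87 [ -0.  69. -81.]
0.92 [ -1.  76. -85.]
0.98 [ -1.  84. -87.]
1.04 [ -1.  91. -90.]
1.1 [ -1.  99. -92.]
1.16 [ -1. 106. -93.]
1.22 [ -1. 114. -94.]
1.28 [ -1. 122. -95.]
1.33 [ -1. 130. -95.]
1.39 [ -1. 137. -95.]
1.45 [ -1. 145. -94.]
1.51 [ -2. 153. -93.]
1.57 [ -2. 161. -91.]
1.62 [ -2. 168. -89.]
1.68 [ -2. 176. -87.]
1.74 [ -2. 183. -84.]
1.8 [ -2. 190. -80.]
```

{"op": "move_arm", "data": {"commands": "0 3 -7 0 0 0; 0 5 -15 0 0 0; 0 9 -22 0 0 0; 0 13 -29 0 0 0; 0 17 -35 0 0 0; 0 21 -42 0 0 0; 0 26 -48 0 0 0; 0 31 -54 0 0 0; 0 37 -59 0 0 0; 0 43 -64 0 0 0; 0 49 -69 0 0 0; 0 55 -74 0 0 0"}}

```text
t: 3.07
position: [0.5, -0.2525, 0.2648]
orientation: [-2.396, -2.018, 0.007]
wrist_force: [-7.5, -0.4, 5.5]
opening: 0.102
```

```bash
cat > arc.py <<'E'
from h import *
import sys
s=arm.sense();g=s["position"]*1000;print(s["t"],g,s["opening"],s["wrist_force"])
H=O+73*ux
b=lambda f:np.array([-130*np.cos(f)+34*np.sin(f),130*np.sin(f)+34*np.cos(f)])
m=np.array([(g[:2]-H)@ux,g[2]-6-143.5]); f0=np.arctan2(m[1],-m[0])-np.arctan2(34,130)
print("phi",f0,"r",np.hypot(*m),"yoff",(g[:2]-H)@[-ux[1],ux[0]])
R0=R.from_rotvec(s["orientation"])
for f in np.arange(f0,float(sys.argv[1])+.03,.06)[1:]:
    q=b(f)-m; print(np.round(f,2),R0.inv().apply([*(ux*q[0]),q[1]]).round(0))
T=R.from_matrix(np.column_stack([[-ux[1],ux[0],0],[ux[0],ux[1],0],[0,0,-1]]));print("turn",(R0.inv()*T).as_rotvec())
E
python3 arc.py 1.8
```

```text
3.0667 [ 499.99108062 -252.52606246  264.79796673] 0.10185542169893211 [-7.49053191 -0.39204992  5.49452825]
phi 0.7334724623527983 r 137.97708505694925 yoff 4.033648780740538
0.79 [-0.  9. -1.]
0.85 [-0. 16. -5.]
0.91 [-0. 23. -9.]
0.97 [ -0.  31. -12.]
1.03 [ -0.  38. -14.]
1.09 [ -1.  46. -16.]
1.15 [ -1.  54. -18.]
1.21 [ -1.  62. -19.]
1.27 [ -1.  70. -20.]
1.33 [ -1.  78. -20.]
1.39 [ -1.  86. -20.]
1.45 [ -1.  94. -19.]
1.51 [ -1. 102. -17.]
1.57 [ -1. 110. -16.]
1.63 [ -1. 118. -14.]
1.69 [ -1. 125. -11.]
1.75 [ -2. 133.  -8.]
1.81 [ -2. 140.  -4.]
turn [-0.01006087 -0.00285358  0.01218597]
```

{"op": "move_arm", "data": {"commands": "0 8 -3 0 0 0; 0 16 -7 0 0 0; 0 23 -11 0 0 0; 0 31 -14 0 0 0; 0 38 -16 0 0 0; -1 46 -18 0 0 0; -1 54 -20 0 0 0; -1 62 -21 0 0 0; -1 70 -22 0 0 0; -1 78 -22 0 0 0; -1 86 -22 0 0 0; -1 94 -21 0 0 0"}}

```text
t: 4.07
position: [0.5936, -0.27, 0.2852]
orientation: [-2.396, -2.018, 0.007]
wrist_force: [-1.8, -1.5, 0.3]
opening: 0.105
```

```bash
python3 arc.py 1.85
```

```text
4.0667 [ 593.55199185 -269.96218561  285.21366388] 0.10540660193236306 [-1.75602164 -1.5071802   0.26781248]
phi 1.456844876985596 r 137.0907208147904 yoff 3.9149130928573275
1.52 [-0.  8.  4.]
1.58 [-0. 15.  6.]
1.64 [-0. 23.  8.]
1.7 [-0. 31. 11.]
1.76 [-0. 38. 14.]
1.82 [-1. 45. 17.]
1.88 [-1. 52. 22.]
turn [-0.00919735 -0.00217429  0.01207872]
```

{"op": "move_arm", "data": {"commands": "0 8 2 0 0 0; 0 15 4 0 0 0; 0 23 6 0 0 0; 0 31 9 0 0 0; 0 38 12 0 0 0; -1 42 14 0 0 0; -1 42 14 0 0 0"}}

```text
t: 4.65
position: [0.636, -0.2779, 0.27]
orientation: [-2.396, -2.019, 0.004]
wrist_force: [2.5, 0.8, 0.7]
opening: 0.102
```

{"op": "move_arm", "data": {"commands": "0 0 0 0 0 0; 0 0 0 0 0 0; 0 0 0 0 0 0", "fingers": -0.5}}

```text
t: 4.9
position: [0.6358, -0.2776, 0.2697]
orientation: [-2.395, -2.019, 0.005]
wrist_force: [0.0, -0.1, -1.4]
opening: 0.249
```

```bash
python3 arc.py 1.6
```

```text
4.9 [ 635.77187659 -277.59466662  269.7250792 ] 0.2490749451897504 [ 0.00995111 -0.07148089 -1.4078143 ]
phi 1.792993167719286 r 135.40168239101558 yoff 4.093064960239348
turn [-0.00920955 -0.00383335  0.01287292]
```

{"op": "move_arm", "data": {"commands": "0 0 -20 0 0 0; 0 0 -40 0 0 0; 0 0 -60 0 0 0; 0 -5 -75 0 0 0; -1 -25 -80 0 0 0; -2 -50 -80 0 0 0; -3 -75 -80 0 0 0; -4 -100 -80 0 0 0; -5 -120 -80 0 0 0; -5 -135 -80 0 0 0; -5 -138 -80 0 0 0; -5 -138 -80 0 0 0"}}

```text
t: 5.9
position: [0.4988, -0.2594, 0.3519]
orientation: [-2.397, -2.019, 0.004]
wrist_force: [0.3, -0.5, 0.5]
opening: 0.252
```

```bash
python3 - <<'E'
from h import *
go(O[0],O[1],200,yu+np.pi/2)
p,d,c,P=shoot("scene"); q,d2,c2,P2=shoot("wrist"); np.savez("w2",p=q,P=P2)
save("d",np.hstack([cv2.resize(p[150:400,150:450],(400,333)),cv2.resize(q,(400,250))[:, :] if 0 else cv2.copyMakeBorder(cv2.resize(q,(400,250)),0,83,0,0,0)]))
# tab: dark points at z .09-.13 near slot
for n,I,Q in(("scene",p,P),("wrist",q,P2)):
    L=(Q[...,:2]*1000-O)@np.array([ux,[-ux[1],ux[0]]]).T
    m=(abs(L[...,0])<35)&(abs(L[...,1])<60)&(Q[...,2]>.105)&(Q[...,2]<.135)&(I.max(2)<90)
    print(n,m.sum()); 
    if m.sum()>20: print(cv2.minAreaRect(L[m].astype(np.float32)),np.percentile(Q[m][:,2],[5,50,95]),np.percentile(L[m],[3,97],axis=0))
E
```

```text
[  2.4   3.9 151.9] [-0.008 -0.003  0.012]
scene 259
((0.27686548233032227, -1.3454246520996094), (13.016642570495605, 48.38425064086914), 0.21541722118854523) [0.1067906  0.12066364 0.12346278] [[ -5.31566741 -24.59757144]
 [  5.93451127  21.19532904]]
wrist 438
((-1.7881159782409668, 0.9971714019775391), (10.31558895111084, 49.00810241699219), 0.8134186267852783) [0.11918988 0.12092381 0.12222343] [[ -6.92636128 -22.06185609]
 [  3.2524839   25.21801483]]
```

View pics/d.png

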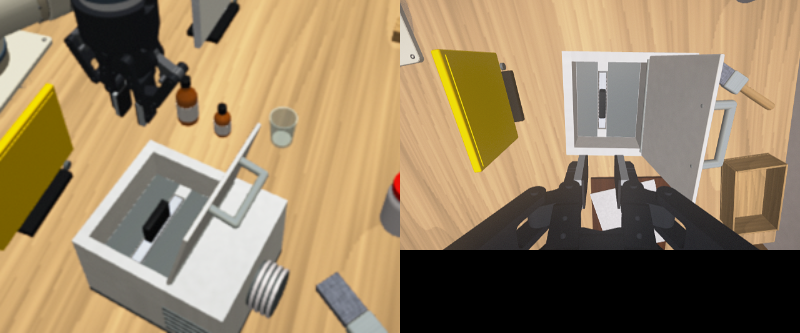

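The left picture shows the flap standing open and the black tab exposed in the slot at about (157,222). By depth the tab is within 1–2 mm of the unit origin and its top is at 0.121.

{"op": "move_arm", "data": {"commands": "2 3 30 -0.009 -0.003 0.012; 2 3 60 -0.009 -0.003 0.012; 2 3 90 -0.009 -0.003 0.012; 2 3 120 -0.009 -0.003 0.012; 2 3 150 -0.009 -0.003 0.012; 2 3 175 -0.009 -0.003 0.012; 2 3 195 -0.009 -0.003 0.012; 2 3 210 -0.009 -0.003 0.012; 2 3 210 -0.009 -0.003 0.012", "fingers": 0}}

```text
t: 6.75
position: [0.5013, -0.2564, 0.1373]
orientation: [-2.409, -2.007, 0.001]
wrist_force: [-0.1, 0.2, 0.9]
opening: 0.499
```

```bash
python3 - <<'E'
from h import *
t=O-ux
go(t[0],t[1],116,yu+np.pi/2); s=arm.sense(); print(s["position"],s["opening"],s["wrist_force"])
E
```

```text
[-0.5 -0.  21.3] [-0.005 -0.003  0.001]
[ 0.50125328 -0.2563809   0.13726265] 0.49855854872222005 [-0.10416366  0.17555373  0.88664937]
```

{"op": "move_arm", "data": {"commands": "0 0 10 0 0 0; 0 0 18 0 0 0; 0 0 21 0 0 0; 0 0 21 0 0 0"}}

```text
t: 7.08
position: [0.5018, -0.2565, 0.1163]
orientation: [-2.409, -2.007, 0.001]
wrist_force: [-0.1, -1.1, -0.4]
opening: 0.5
```

{"op": "move_arm", "data": {"commands": "0 0 0 0 0 0; 0 0 0 0 0 0; 0 0 0 0 0 0; 0 0 0 0 0 0; 0 0 0 0 0 0; 0 0 0 0 0 0; 0 0 0 0 0 0; 0 0 0 0 0 0", "fingers": -1, "newtons": 50}}

```text
t: 7.75
position: [0.5019, -0.2566, 0.1169]
orientation: [-2.41, -2.008, 0.001]
wrist_force: [0.1, 0.4, 5.5]
opening: 0.131
```

{"op": "move_arm", "data": {"commands": "0 0 -6 0 0 0; 0 0 -16 0 0 0; 0 0 -30 0 0 0; 0 0 -45 0 0 0; 0 0 -60 0 0 0; 0 0 -75 0 0 0; 0 0 -90 0 0 0; 0 0 -106 0 0 0; 0 0 -122 0 0 0; 0 0 -140 0 0 0; 0 0 -155 0 0 0; 0 0 -165 0 0 0"}}

```text
t: 8.75
position: [0.5025, -0.2573, 0.2842]
orientation: [-2.411, -2.009, -0.0]
wrist_force: [0.3, 0.6, -0.9]
opening: 0.129
```

{"op": "move_arm", "data": {"commands": "0 0 0 0 0 0; 0 0 0 0 0 0; 0 0 0 0 0 0; 0 0 0 0 0 0"}}

```text
t: 9.08
position: [0.5023, -0.2571, 0.2832]
orientation: [-2.41, -2.008, 0.0]
wrist_force: [0.1, -1.0, -2.1]
opening: 0.132
```

```bash
python3 - <<'E'
from h import *
go(V[0],V[1],282,yp+np.pi/2); s=arm.sense(); print(s["position"],s["opening"],s["wrist_force"])
p,d,c,P=shoot("scene"); q,*_=shoot("side")
save("e",np.hstack([cv2.resize(x,(400,250)) for x in (p,q)]))
E
```

```text
[501.1 -80.1   2.8] [-0.004 -0.003 -0.08 ]
[ 0.50225572 -0.25705803  0.28317807] 0.1320119761120976 [ 0.0638084  -0.97695122 -2.11425607]
```

View pics/e.png

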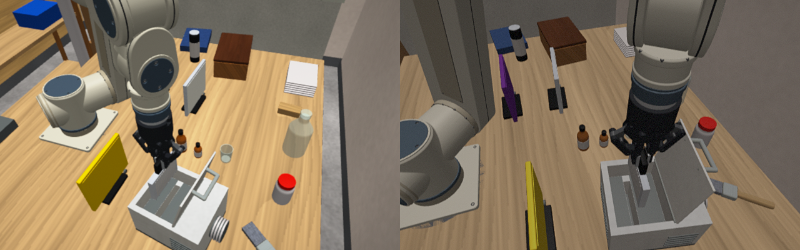

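Both views show the cassette drawn clear of the housing and the flap still open. Next I'll carry it over the bottles.

{"op": "move_arm", "data": {"commands": "10 -1 0 0 0 0; 28 -4 0 0 0 0; 50 -8 0 0 0 -0.01; 74 -12 0 0 0 -0.01; 98 -16 0 0 0 -0.02; 122 -20 0 0 0 -0.02; 146 -23 0 0 0 -0.02; 170 -27 0 0 0 -0.03; 194 -31 0 0 0 -0.03; 218 -35 0 0 0 -0.03; 242 -39 0 0 0 -0.04; 266 -43 0 0 0 -0.04"}}

```text
t: 10.18
position: [0.5075, 0.0141, 0.284]
orientation: [-2.369, -2.056, 0.0]
wrist_force: [-0.2, -0.3, -1.5]
opening: 0.132
```

```bash
python3 - <<'E'
from h import *
go(V[0],V[1],282,yp+np.pi/2)
E
```

```text
[234.7 -26.7   2.8] [-0.004 -0.003 -0.039]
```

{"op": "move_arm", "data": {"commands": "24 -3 0 0 0 0; 47 -5 0 0 0 -0.01; 70 -8 0 0 0 -0.01; 93 -11 0 0 0 -0.02; 116 -13 0 0 0 -0.02; 139 -16 0 0 0 -0.03; 161 -18 0 0 0 -0.03; 183 -21 0 0 0 -0.03; 203 -23 1 0 0 -0.04; 219 -25 2 0 0 -0.04; 230 -26 3 0 0 -0.04; 235 -27 3 0 0 -0.04"}}

```text
t: 11.18
position: [0.5132, 0.2522, 0.2812]
orientation: [-2.325, -2.105, 0.001]
wrist_force: [-0.6, -0.7, -2.0]
opening: 0.132
```

{"op": "move_arm", "data": {"commands": "0 0 0 0 0 0; 0 0 0 0 0 0; 0 0 0 0 0 0"}}

```text
t: 11.43
position: [0.5131, 0.2516, 0.2812]
orientation: [-2.326, -2.104, 0.002]
wrist_force: [-0.8, -1.3, -1.4]
opening: 0.129
```

```bash
cat > k.py <<'E'
from h import *
s=arm.sense(); print(s["t"],s["position"],s["opening"],s["wrist_force"]); g=s["position"]*1000
px=np.array([np.cos(yp),np.sin(yp)]); A=np.array([px,[-px[1],px[0]]]); out=[]
for n in("scene","side"):
    p,d,c,P=shoot(n); out.append(cv2.resize(p,(400,250)))
    L=(P[...,:2]*1000-V)@A.T; Z=P[...,2]*1000
    m=(abs(L[...,0])<40)&(abs(L[...,1])<80)&(Z<g[2]-38)&(Z>g[2]-130)&(P[...,2]>.02)
    a=L[m].astype(np.float32); zz=Z[m]
    print(n,m.sum(),"min/max",np.percentile(a,[2,98],axis=0).round(1),np.percentile(zz,[1,99]).round(1))
    if m.sum()>50: print(cv2.minAreaRect(a))
    # face: plane fit x = a+b y+c z
    if m.sum()>50:
        B=np.column_stack([np.ones(len(a)),a[:,1],zz-zz.mean()]); k=abs(a[:,0]-np.median(a[:,0]))<6
        print("plane",np.linalg.lstsq(B[k],a[k,0],rcond=None)[0].round(3))
import sys
save(sys.argv[1],np.hstack(out))
E
python3 k.py f; python3 -c "
from h import *
go(V[0],V[1],187,yp+np.pi/2)"
```

```text
11.4333 [0.51313846 0.25155767 0.2811588 ] 0.12932711131398714 [-0.77475715 -1.32967906 -1.37371863]
scene 453 min/max [[ -6.  -56.2]
 [  8.4  51.2]] [180.5 242.4]
((3.539734363555908, -1.5106201171875), (114.44083404541016, 15.013522148132324), 86.3188247680664)
plane [6.776 0.019 0.01 ]
side 336 min/max [[ -8.1 -56.7]
 [  6.1  41.2]] [178.4 242.3]
((-2.7189626693725586, -1.8406257629394531), (14.620171546936035, 112.53392791748047), 2.759730577468872)
plane [-7.19  -0.048  0.   ]
[-1.3  1.3 94.3] [-0.005 -0.003  0.002]
```

View pics/f.png

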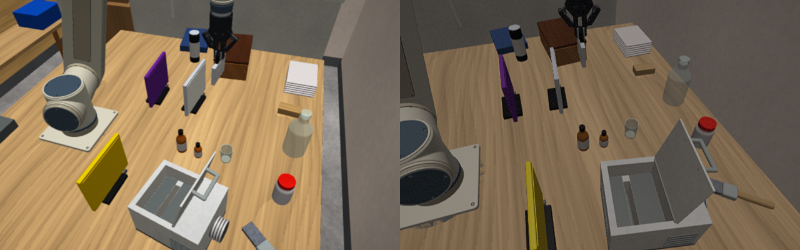

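The cassette hangs upright in front of the panel with its lower edge at about 0.178. I'll lower it 95 mm.

{"op": "move_arm", "data": {"commands": "0 0 8 0 0 0; 0 0 20 0 0 0; 0 0 32 0 0 0; -1 1 44 0 0 0; -1 1 56 0 0 0; -1 1 67 0 0 0; -1 1 77 0 0 0; -1 1 85 0 0 0; -1 1 91 0 0 0; -1 1 95 0 0 0; -1 1 95 0 0 0; -1 1 95 0 0 0"}}

```text
t: 12.53
position: [0.5139, 0.2507, 0.1864]
orientation: [-2.326, -2.104, 0.001]
wrist_force: [0.1, -0.9, -1.2]
opening: 0.134
```

{"op": "move_arm", "data": {"commands": "0 0 0 0 0 0; 0 0 0 0 0 0; 0 0 0 0 0 0; 0 0 0 0 0 0; 0 0 0 0 0 0; 0 0 0 0 0 0"}}

```text
t: 13.03
position: [0.5139, 0.2507, 0.1866]
orientation: [-2.326, -2.104, 0.001]
wrist_force: [-0.3, -0.7, -1.3]
opening: 0.132
```

```bash
python3 k.py g
```

```text
13.0333 [0.51391529 0.25067078 0.18655872] 0.13225475281791413 [-0.26768    -0.73520731 -1.2714884 ]
scene 370 min/max [[ -4.8 -56.8]
 [  9.1  50.6]] [ 84.9 148.1]
((3.5411410331726074, -1.8210906982421875), (112.18180847167969, 14.595144271850586), 87.61058807373047)
plane [7.514 0.02  0.017]
side 261 min/max [[ -7.4 -57.5]
 [  6.9  39.4]] [ 84.7 147.9]
((-5.135436534881592, -4.693721771240234), (14.314435005187988, 107.55372619628906), 6.658026695251465)
plane [-6.68e+00 -4.80e-02 -1.00e-03]
```

View pics/g.png

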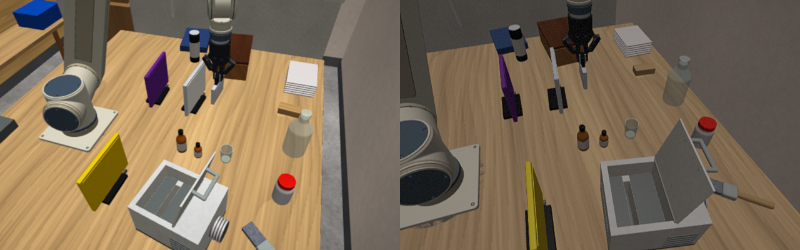

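The cassette is centred and square within a few mm, its lower edge is at about 0.084, and the flap is open. Handing in.

```bash
python3 -c "
from station import hand_in
print(hand_in())"
```

```text
the job is handed in; nothing more can be done
None
```

I opened the flap by its bar to about 1.79 rad and drew the cassette straight up by its black tab. I then carried it over the bottles and handed the job in at about 13 s of the 58 s allowed, holding the cassette in front of the white panel. No verdict came back.

- **Position:** from the two camera views, the cassette's plate is centred within about 5 mm of the viewing point.
- **Angle:** it is upright within about 0.02 rad. The plane fits put it square to the panel within about 0.05 rad. One looser box fit from the side camera gave 0.12 rad, which is still inside the 0.2 limit.
- **Height and grip:** the lower edge is about 84 mm above the table. The fingers hold the tab steadily at 50 N.
- **Surroundings:** the final pictures show the flap still open and the bottles and beaker where they stood. I checked both only by eye at the end and did not measure them again.
- **Forces:** the highest wrist force I read was about 16 N, while gripping the flap bar. There was no sign of contact with the panel.

No check failed.

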